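Clear the stall board and show the vase

ROBOT

A 6-joint arm with a two-finger parallel gripper is mounted at the origin on the work surface. World frame = base frame: x ahead of the robot, y to its left, z up, the work surface at z = 0. Lengths are in m, angles in rad, forces in N, time in s.
With the tool pointing down it reaches from about 0.35 to 0.775 m from the base axis. Payload 5.5 kg.
Tool frame: the origin (TCP) lies midway between the tips of the shut fingers; the grasp point (between the pads) lies 19 mm behind it; z points along the fingers, y is the line along which they close (so a half turn about z gives the same grasp; the last joint's range is limited). The gripper opens to 85 mm and grips with 20 to 120 N. Pads are 22 mm wide; open, the fingers measure 114 mm over their backs; the gripper's body (76 mm by 85 mm) begins 54 mm behind the grasp point. The pads swing forward as they close: fully open they stand 13 mm farther back than shut.
Start: joints at [-0.14, 0.313, 0.046, 1.304, 0, 1.431], TCP at [0.575, -0, 0.205] pointing down, gripper open.
Joint ranges: [-2.76, 2.76], [-0.86, 1.69], [-1.03, 1.26], [-2.2, 2.34], [-1.47, 1.5], [-3.14, 3.14]. Speed limits (rad/s): [2.57, 2.57, 3.14, 3.14, 3.14, 3.14].

INTERFACE

Orientations are given as a 3x3 rotation matrix whose columns are the frame's x, y, z axes.
In Python, from cell import robot, claw, solver, read_camera, ticket, monitor gives the robot as it stands. Calls block until the motion is done:
- robot.goto(position, orientation): joint-space move of the TCP to a pose.
- robot.move_l(position, orientation=None, v=0.15): straight line of the TCP; orientation=None keeps the orientation; v is the mean speed in m/s.
- robot.movej(angles): joint-space move.
- claw.grip(opening): finger opening in m; the grip force is fixed at half the most; returns when the fingers have stopped.
- robot.wait(seconds).
- solver.solve_ik(position, orientation): joint angles nearest the present ones, or None.
- read_camera(name): name is "scene" or "side" or "wrist"; returns a dict with "frame" (384x512x3 uint8, blue, green, red), "mtx" (3x3 intrinsics, pixels), "cam_to_world" (4x4, takes a point from camera to world coordinates). Camera axes: x right, y down, z forward; pixel columns grow to the right and rows downward; lengths in m; the calibration is good to about 2 mm. A picture is of the moment at which its call begins. There is no depth.
A pose or a line that the arm cannot do raises robot.IKError and nothing moves.
- ticket.hand_in(): hands the job in; it is judged then, once.
Readings, each from a call of its own:
- monitor.read_clock(): time.
- monitor.read_qpos(): joint angles.
- monitor.read_dq(): joint speeds.
- monitor.read_joint_torque(): joint torques, N m.
- monitor.read_eef_pos(): TCP position.
- monitor.read_orientation(): TCP orientation.
- monitor.read_contact_force(): force on the tool from outside, world axes, zero at the start.
- monitor.read_torque(): the same for the moment, N m.
- monitor.read_width(): finger opening in m.
- monitor.read_gripper_force(): force on a finger pad.
Only numpy, scipy, OpenCV 4.12 (cv2) and the standard library are available. Lean on these libraries where they do the work, as an engineer would, in place of code of your own. Each camera call takes 0.05 s, during which the arm holds its last target. There are 200 camera calls.

TASK

Use the hand brush to sweep the four wooden packing blocks off the display board into the side tray that has no pot in it (the bowl's tray is for pots only); push the blocks only with the brush, not with the fingers. Then stand the brush back, bristles down, on the bare table, and stand the long-necked vase upright in the middle of the cleared board, set down rather than dropped. Leave the other pots where they are.

Things in the scene. Friction and masses are not known exactly. Their poses are not given: they have to be found in the camera images.
- board: fixed wooden display board with a shallow white tray joined to its left (+y) and right (-y) side. Origin on the table under the board's centre; x along its depth (away from the robot at yaw 0), y to the left tray, z up. Board top 300 (x) by 260 (y) mm, 60 mm above the table
- board_mid (a point): centre of the board's top surface
- tray_left (a point): centre of the left (+y) tray's inner floor, 6 mm above the table. In the board's frame the tray spans x -160 to 80, y 130 to 286 mm; rim 45 mm above the table, walls 6 mm thick; no wall towards the board, so pieces pushed over the board's side drop in
- tray_right (a point): centre of the right (-y) tray's inner floor; mirror image of the left tray (y -130 to -286 mm)
- brush: hand brush standing on its bristles: black bristle block 176 x 40 mm, 26 mm high, under a wooden back 180 (x) x 45 (y) mm whose top is 46 mm up, with an upright wooden grip 110 (x) x 22 (y) mm from 46 to 87 mm up. Origin at the centre of the bristles' underside, x along its length, z up
- block0: loose wooden packing block on the board, about 32 x 22 x 20 mm (length, width, height); origin at the centre of its underside when it lies as at the start
- block1: loose wooden packing block on the board, about 28 x 24 x 22 mm (length, width, height); origin at the centre of its underside when it lies as at the start
- block2: loose wooden packing block on the board, about 30 x 20 x 18 mm (length, width, height); origin at the centre of its underside when it lies as at the start
- block3: loose wooden packing block on the board, about 26 x 26 x 20 mm (length, width, height); origin at the centre of its underside when it lies as at the start
- scrap: wooden packing block, 34 x 24 x 20 mm, that already lies in the tray for blocks (the left one or the right one)
- vase: long-necked ceramic vase, 150 mm tall, foot 60 mm across, belly 78 mm across 35 mm up, straight round neck 29 mm across from 100 to 150 mm up. Origin at the centre of its foot, z up its axis
- bowl: ceramic bowl, 110 mm across, 58 mm high, standing in the pot tray (the left one or the right one); origin at the centre of its foot
- pinch_pot: small pot, 54 mm across, 45 mm high, standing at the board's far edge; origin at the centre of its foot
- mug: small mug with a handle, 56 mm across without it, 60 mm high, also at the board's far edge; origin at the centre of its foot
- cup: cup, 74 mm across, 70 mm high, on the left of the table; origin at the centre of its foot
- dish: shallow dish, 90 mm across, 25 mm high, on the right of the table; origin at the centre of its foot

How it is judged:
By the outcome, as a careful person would: the job done as asked, in the order asked, and still so for the second after the job is handed in, with the robot touching nothing.
It also fails if it takes over 70 s, if anything falls off the work surface, if the arm or the gripper's body presses on something with over 40 N, if the wrist force passes 120 N, or if a joint passes its speed limit or range.

## Working session

There is one attempt and no reset: what is moved stays moved. The work goes in short steps, each a Python script; the robot and the scene stay as the last script left them, time stands still between calls to the robot, and variables do not carry over. Pictures are saved under pics/ and viewed, at most 10 in all, crops included, and the job is handed in when it is done.

```bash
ls; mkdir -p pics
cat > h.py <<'E'
import numpy as np, cv2
from cell import robot, claw, solver, read_camera, ticket, monitor
def snap(n,f=None):
    c=read_camera(n)
    if f: cv2.imwrite('pics/'+f,c['frame'])
    return c
def ray(c,u,v,z):
    T=c['cam_to_world']; d=T[:3,:3]@np.linalg.solve(c['mtx'],[u,v,1.]); o=T[:3,3]
    return o+d*(z-o[2])/d[2]
def proj(c,p):
    T=c['cam_to_world']; q=c['mtx']@(T[:3,:3].T@(np.array(p)-T[:3,3])); return q[:2]/q[2]
def down(a): # tool y axis (closing) at angle a in world, z down
    y=np.array([np.cos(a),np.sin(a),0]); z=np.array([0,0,-1.]); return np.c_[np.cross(y,z),y,z]
E
python3 - <<'E'
from h import *
ims=[]
for n in('scene','side','wrist'):
    c=snap(n,n+'0.png'); print(n,c['cam_to_world'].round(3).tolist(),c['mtx'].round(1).tolist())
print(monitor.read_orientation().round(2).tolist(), monitor.read_clock())
E
```

```text
pics
scene [[-0.274, 0.802, -0.531, 1.18], [0.962, 0.229, -0.15, 0.186], [0.001, -0.551, -0.834, 1.021], [0.0, 0.0, 0.0, 1.0]] [[377.5, 0.0, 257.0], [0.0, 377.5, 183.1], [0.0, 0.0, 1.0]]
side [[-0.993, -0.068, 0.093, 0.475], [-0.114, 0.493, -0.863, 1.024], [0.013, -0.868, -0.497, 0.678], [0.0, 0.0, 0.0, 1.0]] [[389.0, 0.0, 260.8], [0.0, 389.0, 188.1], [0.0, 0.0, 1.0]]
wrist [[1.0, 0.0, -0.002, 0.576], [-0.0, -0.965, -0.264, 0.067], [-0.002, 0.264, -0.965, 0.374], [0.0, 0.0, 0.0, 1.0]] [[344.4, 0.0, 257.3], [0.0, 344.4, 193.6], [0.0, 0.0, 1.0]]
[[-0.0, 1.0, -0.0], [1.0, 0.0, 0.0], [0.0, -0.0, -1.0]] 0.15
```

View pics/scene0.png

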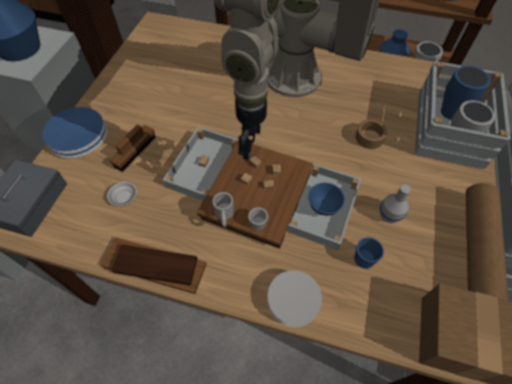

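View pics/side0.png

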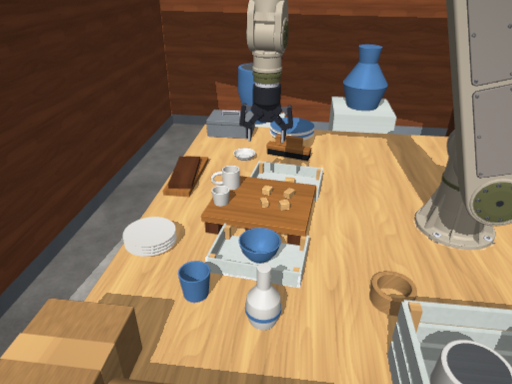

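View pics/wrist0.png

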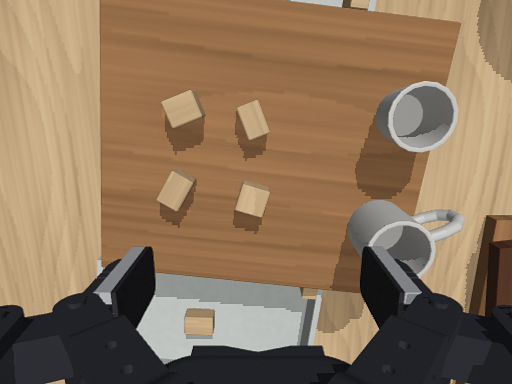

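The scene picture shows the bowl in the left (+y) tray at (326,200) and the scrap in the right (−y) tray at (203,160). The brush is at (131,146) and the vase at (396,204). The wrist picture shows the four blocks at (183,107), (252,118), (176,190) and (252,199), with the pots at the far edge (right). So the sweep goes toward −y.

Run:
```python
from h import *
w=snap('wrist'); s=snap('scene'); d=snap('side')
P=lambda c,L,z:[ray(c,u,v,z)[:2].round(3).tolist() for u,v in L]
print('blocks',P(w,[(183,107),(252,118),(176,190),(252,199)],.08))
print('board w: TR corner, left edge, bottom edge',P(w,[(460,21),(100,20),(101,263),(300,285)],.06))
print('board s',P(s,[(238,141),(313,163),(279,242),(200,210)],.06))
print('mug rim',P(w,[(393,248)],.12),'handle',P(w,[(462,222),(440,240)],.1),'pinch rim',P(w,[(423,116)],.105))
print('scrap',P(w,[(200,321)],.026))
print('vase s top',P(s,[(405,190)],.15),'side',P(d,[(264,268)],.15))
print('vase foot',P(s,[(392,213)],.02),P(d,[(263,318)],.01))
print('cup',P(s,[(369,247)],.07),'dish',P(s,[(121,191)],.025))
print('tray rim s',P(s,[(164,181),(200,130),(210,196)],.045))
for n,c,b in(('s',s,(100,115,165,175)),('d',d,(255,125,320,165))):
    x0,y0,x1,y1=b; cv2.imwrite(f'pics/br_{n}.png',cv2.resize(c['frame'][y0:y1,x0:x1],None,fx=6,fy=6,interpolation=2))
a=cv2.imread('pics/br_s.png');b=cv2.imread('pics/br_d.png')
o=np.zeros((600,400,3),np.uint8);o[:a.shape[0],:a.shape[1]]=a;o[360:360+b.shape[0],:b.shape[1]]=b
cv2.imwrite('pics/br.png',o)
```

```text
blocks [[0.514, 0.061], [0.571, 0.052], [0.503, -0.01], [0.571, -0.018]]
board w: TR corner, left edge, bottom edge [[0.744, 0.13], [0.444, 0.131], [0.419, -0.091], [0.619, -0.115]]
board s [[0.426, -0.092], [0.446, 0.163], [0.74, 0.126], [0.704, -0.12]]
mug rim [[0.684, -0.047]] handle [[0.748, -0.032], [0.732, -0.049]] pinch rim [[0.702, 0.055]]
scrap [[0.508, -0.182]]
vase s top [[0.536, 0.425]] side [[0.53, 0.428]]
vase foot [[0.535, 0.429]] [[0.53, 0.431]]
cup [[0.691, 0.365]] dish [[0.691, -0.392]]
tray rim s [[0.631, -0.269], [0.403, -0.236], [0.643, -0.113]]
```

View pics/br.png

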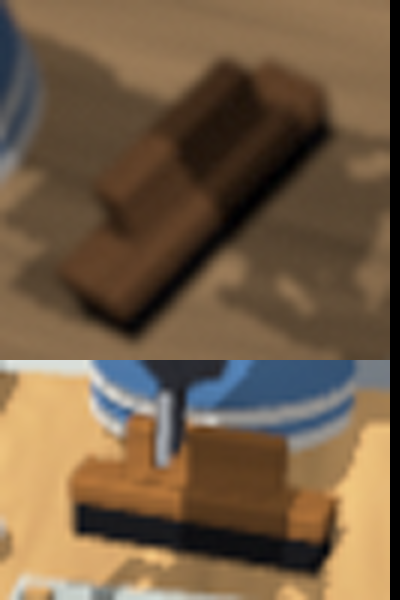

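The crop shows the brush lying diagonally in the scene view, with its grip along its length. I'll go above it and take one close look.

Run:
```python
from h import *
s=snap('scene'); p=ray(s,132.5,147,.05); print(p)
robot.goto([p[0],p[1]-.01,.24],down(0) if 0 else monitor.read_orientation())
w=snap('wrist','w1.png'); print(monitor.read_clock(),monitor.read_eef_pos())
```

```text
[ 0.53756787 -0.4206555   0.05      ]
1.9917 [ 0.53835692 -0.42913588  0.2402123 ]
```

View pics/w1.png

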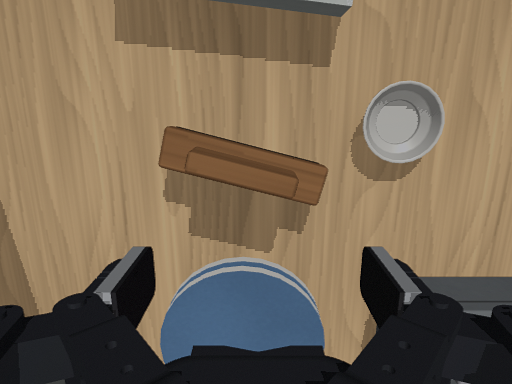

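The brush's wooden back has corners (168,127), (327,164), (318,204) and (160,166). The dish is at (403,121) and a plate stack starts at row 258.

Run:
```python
from h import *
w=snap('wrist')
C=np.array([ray(w,u,v,.046)[:2] for u,v in [(168,127),(327,164),(318,204),(160,166)]])
print(C.round(3), 'ctr',C.mean(0)); e=(C[1]+C[2]-C[0]-C[3])/2; print('len',np.linalg.norm(e),'ang',np.degrees(np.arctan2(e[1],e[0])))
G=np.array([ray(w,u,v,.087)[:2] for u,v in [(190,149),(298,178),(295,196),(186,167)]]); print('grip',G.mean(0))
print('plate edge',ray(w,243,258,.03))
a=np.arctan2(e[1],e[0])
c=C.mean(0)
for b in(a+np.pi/2,a-np.pi/2): print(solver.solve_ik([*c,.055],down(b)))
```

```text
[[ 0.446 -0.39 ]
 [ 0.614 -0.428]
 [ 0.606 -0.473]
 [ 0.435 -0.431]] ctr [ 0.52525642 -0.43047485]
len 0.17429117398319274 ang -13.41277884769732
grip [ 0.52537419 -0.42943066]
plate edge [ 0.52214685 -0.54621143  0.03      ]
[-0.80462339  0.58625092  0.09661832  1.08116373  0.         -0.57052624]
[-0.80462339  0.58625092  0.09661832  1.08116373  0.          2.57106641]
```

```bash
cat >> h.py <<'E'
YB=np.radians(-6.6); BC=np.array([.580,.018])
RB=np.array([[np.cos(YB),-np.sin(YB)],[np.sin(YB),np.cos(YB)]])
def bw(x,y,z): return [*(BC+RB@[x,y]),z]
E
python3 - <<'E'
from h import *
a=np.radians(90-13.4); c=[.5254,-.430]
robot.goto([*c,.15],down(a)); robot.move_l([*c,.054],v=.12)
claw.grip(.0); print('w',monitor.read_width(),monitor.read_gripper_force())
robot.move_l([*c,.23],v=.2)
b=np.radians(90)+YB
robot.goto(bw(-.04,.094,.20),down(b))
w=snap('wrist','w2.png'); s=snap('side'); cv2.imwrite('pics/s2.png',cv2.resize(s['frame'][120:320,170:350],None,fx=3,fy=3))
print(monitor.read_clock(),monitor.read_width(),monitor.read_contact_force())
E
```

```text
w 0.01957640298016411 60.12933018151671
7.9333 0.019688264000443483 [ 0.04404327 -0.20777489 -2.37153855]
```

View pics/s2.png

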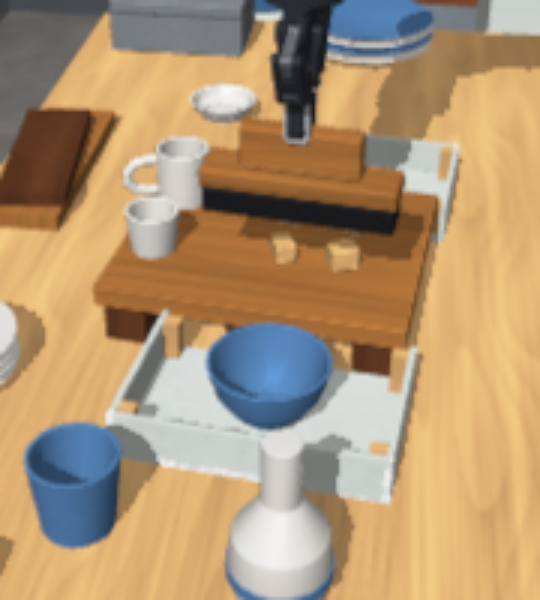

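The brush is held level over the board, with the pots clear beyond its left end. Two blocks are visible at (285,250) and (343,255). Lowering it and sweeping.

Run:
```python
from h import *
robot.move_l(bw(-.04,.094,.117),v=.1); print(monitor.read_contact_force().round(1), monitor.read_eef_pos().round(4))
robot.move_l(bw(-.04,-.06,.117),v=.08); print(monitor.read_contact_force().round(1))
robot.move_l(bw(-.04,-.16,.117),v=.08); print(monitor.read_contact_force().round(1))
robot.move_l(bw(-.04,-.16,.23),v=.15)
s=snap('side','s3.png'); c=snap('scene')
o=np.hstack([cv2.resize(s['frame'][140:300,190:340],(400,427)),cv2.resize(c['frame'][120:250,150:370],(400,236))[:0].reshape(0,400,3) if 0 else cv2.copyMakeBorder(cv2.resize(c['frame'][110:250,150:340],(400,295)),0,132,0,0,0)])
cv2.imwrite('pics/s3c.png',o); print(monitor.read_clock(),monitor.read_width())
```

```text
[-0.   0.4 -2.2] [0.5517 0.116  0.1177]
[-0.2  0.4 -2.4]
[ 0.1 -0.2 -2.7]
13.3917 0.01940438856622106
```

View pics/s3c.png

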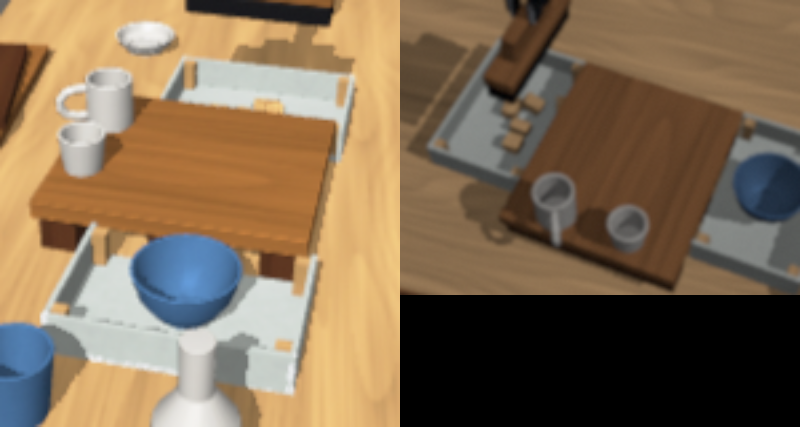

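The board is clear and at least four blocks show in the right tray; I'll count again once the brush is away. Next, stand the brush back in its original spot.

Run:
```python
from h import *
a=np.radians(90-13.4); c=[.5254,-.430]
robot.goto([*c,.16],down(a)); robot.move_l([*c,.062],v=.12)
robot.move_l([*c,.0545],v=.03); print(monitor.read_contact_force().round(1),monitor.read_eef_pos().round(4))
claw.grip(.05); robot.wait(.2); robot.move_l([*c,.20],v=.15)
# vase measurement views
s=snap('scene'); d=snap('side')
v=[.533,.427]
robot.goto([.53,.10,.26],down(np.pi/2)); 
robot.goto([v[0]-.0,v[1]-.03,.32],down(np.pi/2)); claw.grip(.085)
w=snap('wrist','w4.png'); s=snap('scene')
o=np.hstack([w['frame'],cv2.copyMakeBorder(cv2.resize(s['frame'][110:250,90:280],(285,210)),0,174,0,0,0)]);cv2.imwrite('pics/w4c.png',o)
print(monitor.read_clock(),w['cam_to_world'].round(3).tolist(),monitor.read_qpos().round(2))
```

```text
[ 1.8  0.1 -2.1] [ 0.5255 -0.4302  0.0547]
21.3583 [[0.001, 0.965, 0.264, 0.467], [1.0, -0.001, 0.0, 0.397], [0.0, 0.264, -0.965, 0.49], [0.0, 0.0, 0.0, 1.0]] [ 0.52  0.53  0.65  1.69 -0.    0.52]
```

View pics/w4c.png

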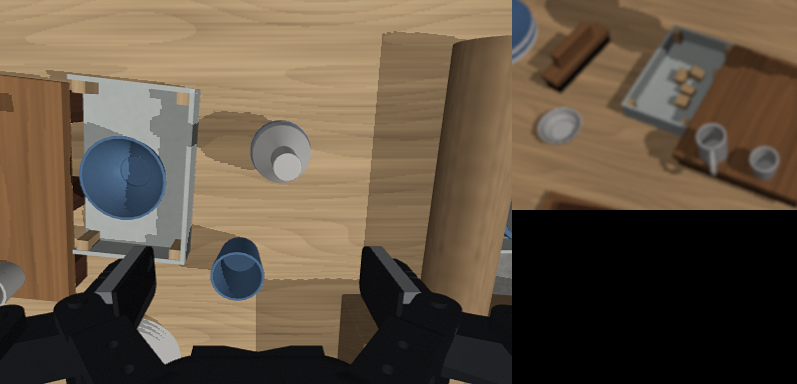

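Vase neck top is at (287,167) in the wrist view. The brush is standing on the bare table. I can only make out four of the five blocks (four plus the scrap) in the tray, so I'll check from straight above before moving the vase.

Run:
```python
from h import *
w=snap('wrist'); print('neck',ray(w,287,166,.15), 'belly blob', )
R0=down(0.)
robot.goto(bw(-.04,-.225,.26),R0)
w=snap('wrist','w5.png'); s=snap('scene')
o=np.hstack([w['frame'],cv2.copyMakeBorder(cv2.resize(s['frame'][125:205,160:230],(280,320),interpolation=2),0,64,0,0,0)]);cv2.imwrite('pics/w5c.png',o)
print(monitor.read_clock())
```

```text
neck [0.53160722 0.42721036 0.15      ] belly blob
23.6583
```

View pics/w5c.png

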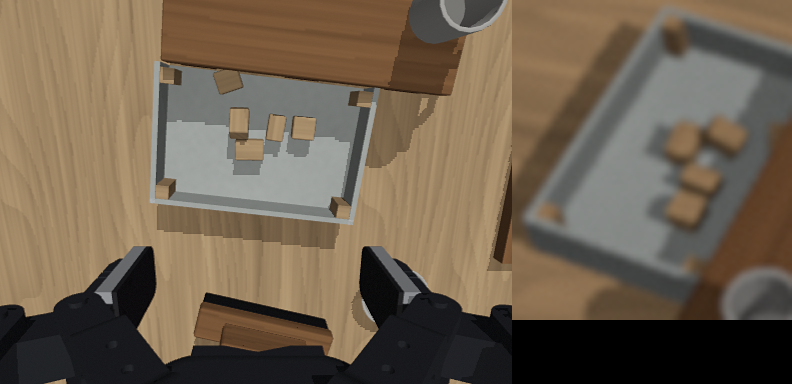

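All five blocks (four plus the scrap) lie in the right tray, at (228,80), (239,122), (250,150), (276,127) and (304,127). Now the vase.

Run:
```python
from h import *
R=down(np.pi/2); v=[.5315,.427]
robot.goto([.55,.1,.27],R); robot.goto([*v,.23],R); robot.move_l([*v,.109],v=.12)
claw.grip(0); z0=monitor.read_eef_pos()[2]; print('w',monitor.read_width(),z0)
f0=monitor.read_contact_force(); robot.move_l([*v,.28],v=.15); print(monitor.read_contact_force().round(1),f0.round(1))
robot.goto(bw(0,0,.28),R); robot.move_l(bw(0,0,.18),v=.12); robot.move_l(bw(0,0,.109+.063),v=.04)
robot.wait(.2); f1=monitor.read_contact_force()[2]; print('hang',f1)
z=.109+.063
while z>.109+.057:
    z-=.0007; robot.move_l(bw(0,0,z),v=.02); f=monitor.read_contact_force()[2]
    if f>f1+2: break
print('touch z',z-.109,f,monitor.read_eef_pos(),monitor.read_clock())
```

```text
w 0.026788701099951136 0.10959738111246975
[-1.   1.  -4.1] [-0.3 -0.7  2.6]
hang -4.35711962104714
touch z 0.06019999999999996 -1.5548740661362568 [0.58023853 0.01793364 0.16960724] 33.15
```

Run:
```python
from h import *
claw.grip(.06); robot.wait(.3); robot.move_l(bw(0,0,.30),v=.12)
robot.goto([.45,-.2,.33],down(np.pi/2)); robot.wait(.3)
s=snap('side'); c=snap('scene'); 
o=np.hstack([cv2.resize(s['frame'][100:320,160:350],(380,440)),cv2.copyMakeBorder(cv2.resize(c['frame'][110:270,90:340],(410,262)),0,178,0,0,0)]);cv2.imwrite('pics/f.png',o)
print(monitor.read_clock(),[proj(k,bw(0,0,z)).round(0).tolist() for k in(s,c) for z in(.06,.21)])
```

```text
36.5167 [[262.0, 199.0], [262.0, 154.0], [257.0, 186.0], [257.0, 156.0]]
```

View pics/f.png

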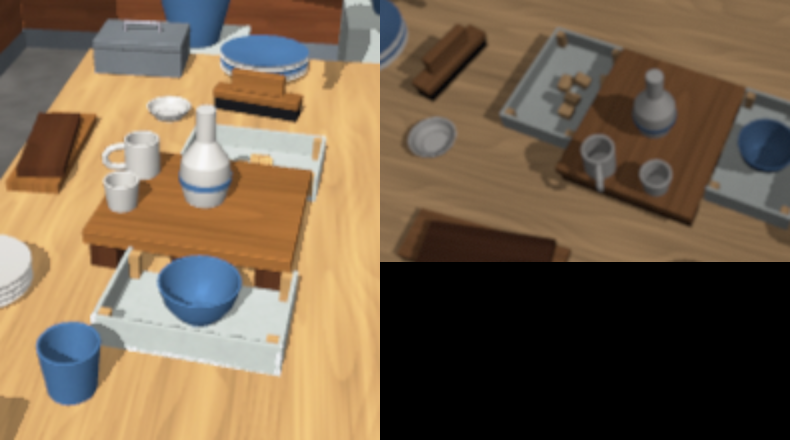

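The vase stands upright at the board's centre. In the side crop its foot is at about (206,200) and its neck top at (206,110). The brush is on its bristles and the other pots are where they were.

```bash
python3 -c "
from h import *
print(ticket.hand_in())"
```

```text
the job is handed in; nothing more can be done
None
```

The job is done and handed in at about 37 s on the robot's clock: all four blocks are in the right-hand tray with the scrap, the brush stands bristles down on the table, the vase stands upright in the middle of the board, and the other pots are where they were; the hand-in returned no verdict.

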